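# Reset the sloped sample rack's stop rail and stand a specimen pot behind it

## Task

The lower row of the sloped sample rack is still set narrow, for vials: lift its stop rail out of the notches, bring it two notches down the slope towards the front and let it down fully into that pair of notches, level across. Then stand the red-lidded specimen pot in the widened row, its base flat on the sloping deck between the stop rail and the fixed divider, and let go. Do not knock over the pot, and leave the tall white-capped bottle alone.

Things in the scene. Friction and masses are not known exactly. Their poses are not given: they have to be found in the camera images.
- deck: Sloping white deck of the fixed grey sample rack, 26 deg, low edge towards the robot. Origin on its surface, midway across, 65 mm above the desk; x up the slope, y left along the row (level), z square to the deck. Runs x = -64 (front edge 12 mm high) to 127 mm, y +-100. The stop rail starts seated at x = 44 and must go to x = 8 mm; the row is then the space from rail to divider, about 67 mm.
- notches (a point): Floor of the target notches (third pair from the top), midway across: x = 8, z = 21 mm in the deck's frame. The side plates, 6 mm thick, inner faces at y = +-100, have five notches each in their upper edges (z = 33 mm): x = 44, 26, 8, -10, -28; each opens along z, is 9.5 mm wide, 12 mm deep, the teeth between rounded on top (radius 4 mm).
- divider (a point): Top of the front face of the fixed white divider across the deck, midway: x = 80, z = 24 mm in the deck's frame; it bounds the row uphill. Behind it stand three fixed vials, 28 mm across, tops at z = 54 mm, at x = 100, y = -74, -42 and 70 mm.
- rail_tab (a point): Centre of the black grip tab amid the loose aluminium stop rail (0.11 to 0.18 kg): 10 mm thick along the slope (x), 46 mm wide (y), 40 to 76 mm above the deck, this point at 60 when seated. Below it an upright blade 194 mm long, 5 mm thick, 4 to 38 mm above the deck, hem 9 mm thick. Axes as the deck's when seated; may lean some degrees with its play. Only its weight holds it in the notches.
- rail_left (a point): Middle of the underside of the rail's left ear, 103 mm to +y of its centre. Ears are 8 mm thick (x) and 14 mm high, with end plates outside the side plates (3 mm play along y). Seated, this point lies on a notch floor, z = 21 mm in the deck's frame.
- rail_right (a point): The same for the right ear, 103 mm to -y of the rail's centre.
- pot_mid (a point): Centre, half-way up, of the specimen pot, a short clear pot with a red screw lid, standing upright left or right of the rack: 62 mm high, lid 58 mm in diameter over the top 14 mm, body 54 mm, base 46 mm; 0.05 to 0.1 kg. z along its axis, base 31 mm below this point.
- bottle_mid (a point): Centre, half-way up, of the white-capped sample bottle, 57 mm in diameter, 108 mm high, on the other side of the rack from the pot. Leave it alone.
There are look-alikes about, which are no part of the job. Of the things that look like the part that bears pot_mid, the largest one is meant.

How it is judged:
By the outcome, as a careful person would: the job done as asked, in the order asked, and still so for the second after the job is handed in, with the robot touching nothing.
It also fails if it takes over 56 s, if anything falls off the work surface, if the arm or the gripper's body presses on something with over 40 N, if the wrist force passes 120 N, or if a joint passes its speed limit or range.

## Robot

A 6-joint arm with a two-finger parallel gripper is mounted at the origin on a cart in front of the work surface, level with it; the furniture and walls round the work are solid. World frame = base frame: x ahead of the robot, y to its left, z up, the work surface at z = 0. Lengths are in m, angles in rad, forces in N, time in s.
With the tool pointing down it reaches from about 0.35 to 0.8 m from the base axis. Payload 7.3 kg.
Tool frame: the origin (TCP) lies between the finger pads; the fingertips stand 25 mm ahead of it and the grasp point (between the pads) lies 6 mm ahead of it (r.tip_extent is the distance from the TCP to the fingertips, in m); z points along the fingers, y is the line along which they close (so a half turn about z gives the same grasp; the last joint's range is limited). The gripper opens to 85 mm and grips with 20 to 120 N. Pads are 22 mm wide; open, the fingers measure 114 mm over their backs; the gripper's body (76 mm by 85 mm) begins 54 mm behind the grasp point. The pads swing forward as they close: fully open they stand 13 mm farther back than shut.
Start: joints at [1.056, 0.342, 1.524, -0, 1.275, -0.146], TCP at [0.189, 0.49, 0.256] pointing down, gripper open.
Joint ranges: [-2.53, 2.53], [-0.77, 2.02], [0.04, 2.7], [-1, 4.14], [0.28, 2.66], [-3.11, 3.11]. Speed limits (rad/s): [2.57, 2.57, 3.14, 3.14, 3.14, 3.14].

## Interface

Orientations are given as a unit quaternion [x, y, z, w].
In Python, from workcell import r, command_gripper, optics gives the robot as it stands. The module is installed in compiled form; this text tells all that it offers. Calls block until the motion is done:
- r.reach(position, orientation): joint-space move of the TCP to a pose.
- r.move_straight(position, orientation=None, speed=0.15, max_force=None): straight line of the TCP; orientation=None keeps the orientation; speed is the mean speed in m/s. With max_force (N) it stops when the force on the tool has changed by that much, and returns True; else False.
- r.movej(angles): joint-space move.
- command_gripper(opening, force=None): finger opening in m; force is the grip in N (None keeps the last); returns when the fingers have stopped.
- r.hold(seconds).
- r.solve_ik(position, orientation): joint angles nearest the present ones, or None.
- r.read_state(): the state.
- optics.get_image(name): name is "side" or "top" or "wrist"; returns (picture, depth): 384x512x3 uint8, red, green, blue; 384x512 float32, m along the optical axis (not along the pixel's ray), 0 where there is no reading.
- optics.camera_model(name): a dict with "K" (3x3 intrinsics, pixels), "k1" (the pictures are not rectified: a ray, as slopes to the right and down, at radius r is drawn at 1 + k1 r^2 times it, then the intrinsics apply), "R" (3x3) and "t" (3): a world point X has camera coordinates R X + t; the wrist camera has in their place "tool_from_camera" (4x4, takes a point from camera to tool coordinates, whose origin is the TCP and whose axes are the flange's). Camera axes: x right, y down, z forward; pixel columns grow to the right and rows downward; lengths in m; the calibration is good to about 2 mm. A picture is of the moment at which its call begins: read the wrist's pose just before it. camera_model takes no time and is no camera call.
A pose or a line that the arm cannot do raises r.PlanningError and nothing moves.
- r.finish_job(): hands the job in; it is judged then, once.
The state is a dict: "time_s": time; "joint_positions": joint angles; "dq": joint speeds; "tau": joint torques, N m; "eef_pos": TCP position; "eef_rot": TCP orientation; "contact_force": force on the tool from outside, world axes, zero at the start; "torque": the same for the moment, N m; "grip_width": finger opening in m; "grip_force": force on a finger pad.
Only numpy, scipy, OpenCV 4.12 (cv2) and the standard library are available. Lean on these libraries where they do the work, as an engineer would, in place of code of your own. Each camera call takes 0.05 s, during which the arm holds its last target. There are 200 camera calls.

## Working session

There is one attempt and no reset: what is moved stays moved. The work goes in short steps, each a Python script; the robot and the scene stay as the last script left them, time stands still between calls to the robot, and variables do not carry over. Pictures are saved under pics/ and viewed, at most 10 in all, crops included, and the job is handed in when it is done.

```bash
mkdir -p pics; cat > h.py <<'E'
import numpy as np, cv2
from workcell import r, command_gripper, optics
from scipy.spatial.transform import Rotation as Ro
def save(n,im): cv2.imwrite(f'pics/{n}.png',im[:,:,::-1])
def cloud(name):
    st=r.read_state(); im,d=optics.get_image(name); m=optics.camera_model(name)
    K=np.array(m['K']); k1=m['k1']
    h,w=d.shape; uv=np.stack(np.meshgrid(np.arange(w),np.arange(h)),-1).reshape(-1,1,2).astype(float)
    p=cv2.undistortPoints(uv,K,np.array([k1,0,0,0,0.])).reshape(h,w,2)
    c=np.dstack([p,np.ones((h,w))])*d[...,None]
    if 'R' in m: X=(c-np.array(m['t']))@np.array(m['R'])
    else:
        T=np.array(m['tool_from_camera']); X=c@T[:3,:3].T+T[:3,3]
        X=X@Ro.from_quat(st['eef_rot']).as_matrix().T+st['eef_pos']
    X[d==0]=np.nan
    return im,d,X
E
python3 - <<'E'
from h import *
print(r.read_state())
for n in ['top','side']:
    im,d,X=cloud(n); np.savez(n,im=im,X=X); save(n,im)
    m=optics.camera_model(n); print(n,m, -np.array(m['R']).T@m['t'])
E
```

```text
{'time_s': 0.0, 'joint_positions': array([ 1.05598053e+00,  3.42688036e-01,  1.52502755e+00, -5.58581841e-05,
        1.27539928e+00, -1.45986941e-01]), 'dq': array([ 0.00251728, -0.00137362,  0.00041852, -0.00125758, -0.00054815,
       -0.00066979]), 'tau': array([ 1.41588107e-04, -4.33678508e+01, -2.46015912e+01, -1.55969333e-04,
        7.84452452e-03,  1.25788335e-05]), 'eef_pos': array([0.18907772, 0.48937279, 0.25564026]), 'eef_rot': array([ 1.83362856e-01,  9.83045006e-01, -7.28604181e-04, -2.21651177e-04]), 'contact_force': array([ 0.69352676,  0.52034428, -0.26926739]), 'torque': array([-0.0069747 ,  0.01082711,  0.02096816]), 'grip_force': 0.0, 'grip_width': 0.08531366435481652}
top {'K': array([[438.17964633,   0.        , 256.20388693],
       [  0.        , 438.17964633, 187.75018033],
       [  0.        ,   0.        ,   1.        ]]), 'k1': -0.02674826614322071, 'R': array([[-0.05581149, -0.99843179, -0.00436343],
       [-0.97536289,  0.05545511, -0.21352277],
       [ 0.21342989, -0.0076611 , -0.97692834]]), 't': array([-0.08253309,  0.52428622,  1.43131064])} [ 0.20127855 -0.1005126   1.50987485]
side {'K': array([[351.94147896,   0.        , 259.23429391],
       [  0.        , 351.94147896, 191.1877269 ],
       [  0.        ,   0.        ,   1.        ]]), 'k1': -0.06818681919321092, 'R': array([[ 0.89989221, -0.43594675,  0.01201797],
       [-0.28831032, -0.61536164, -0.73362607],
       [ 0.3272173 ,  0.65671949, -0.67944709]]), 't': array([-0.52096065,  0.13055923,  0.93329543])} [ 0.20105959 -0.75968326  0.73616741]
```

View pics/top.png

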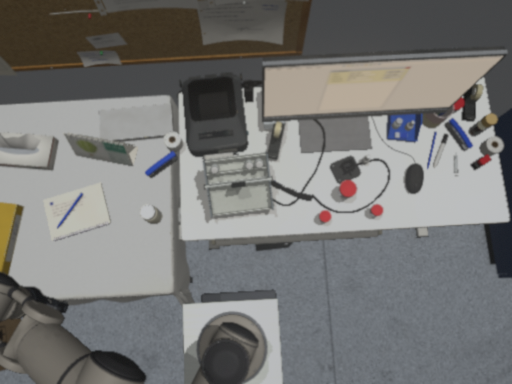

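View pics/side.png

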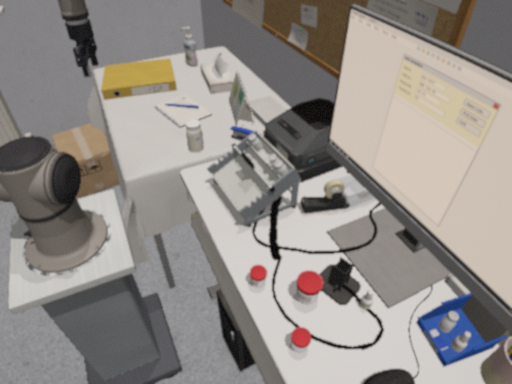

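The top view shows the rack at about (238,185), with its tab near (238,185). There are three red lids: the largest at (347,189) and smaller ones at (325,217) and (377,211). The white-capped bottle is at (150,214). The side view agrees, with the big pot at (309,288).

```bash
python3 - <<'E'
from h import *
for n in ['top','side']:
    z=np.load(n+'.npz'); im,X=z['im'],z['X']
    hsv=cv2.cvtColor(im,cv2.COLOR_RGB2HSV)
    m=(((hsv[...,0]<8)|(hsv[...,0]>172))&(hsv[...,1]>150)&(hsv[...,2]>90)).astype(np.uint8)
    k,l,s,c=cv2.connectedComponentsWithStats(m)
    for i in range(1,k):
        if s[i,4]>40:
            P=X[l==i]; P=P[np.isfinite(P[:,0])]; top=P[P[:,2]>np.percentile(P[:,2],60)-.006]
            print(n,'red',s[i],c[i].round(1),'med',np.nanmedian(P,0).round(4),'ext',(np.percentile(top,98,0)-np.percentile(top,2,0)).round(3),'mid',((np.percentile(top,98,0)+np.percentile(top,2,0))/2).round(4))
z=np.load('top.npz');X=z['X'];im=z['im']
for p in [(150,214),(173,141),(300,200),(240,200),(220,205),(260,202),(225,185),(238,184)]: print(p,X[p[1],p[0]].round(4),im[p[1],p[0]])
cv2.imwrite('pics/c1.png',cv2.resize(im[135:235,190:290,::-1],None,fx=6,fy=6,interpolation=2))
E
```

```text
top red [455  99  10  11  75] [459.3 103.5] med [ 0.7825 -0.8476  0.0639] ext [0.034 0.034 0.012] mid [ 0.7804 -0.8465  0.0653]
top red [479 155  11   9  54] [484.2 159.3] med [ 0.5705 -0.8993  0.0677] ext [0.023 0.032 0.01 ] mid [ 0.5718 -0.899   0.0683]
top red [341 181  14  15 161] [347.5 188.3] med [ 0.4984 -0.4201  0.0637] ext [0.045 0.044 0.01 ] mid [ 0.4976 -0.4197  0.0642]
top red [372 206  10   9  63] [376.6 209.9] med [ 0.4212 -0.5152  0.0454] ext [0.027 0.027 0.011] mid [ 0.4216 -0.5158  0.046 ]
top red [321 212   9   9  64] [324.8 216. ] med [ 0.4107 -0.3384  0.0445] ext [0.027 0.027 0.01 ] mid [ 0.4107 -0.3386  0.0452]
side red [251 266  14  14 157] [257.6 272.8] med [ 0.4097 -0.3406  0.0441] ext [0.03  0.033 0.006] mid [ 0.4095 -0.3392  0.0442]
side red [298 272  24  22 423] [309.4 282.7] med [ 0.4959 -0.4242  0.0624] ext [0.049 0.048 0.006] mid [ 0.4966 -0.423   0.0616]
side red [292 328  20  19 257] [300.8 337.1] med [ 0.4215 -0.5166  0.0431] ext [0.033 0.033 0.005] mid [ 0.422  -0.5163  0.043 ]
(150, 214) [0.4399 0.2367 0.1094] [189 191 192]
(173, 141) [ 0.7323  0.1846 -0.0324] [102  97  89]
(300, 200) [ 0.4773 -0.2625  0.0065] [181 183 182]
(240, 200) [ 0.4787 -0.0551  0.0615] [159 162 154]
(220, 205) [0.4678 0.0138 0.0488] [164 166 158]
(260, 202) [ 0.4695 -0.122   0.0535] [163 165 157]
(225, 185) [ 0.5295 -0.0078  0.0776] [126 128 124]
(238, 184) [ 0.5122 -0.0542  0.1571] [52 52 51]
```

View pics/c1.png

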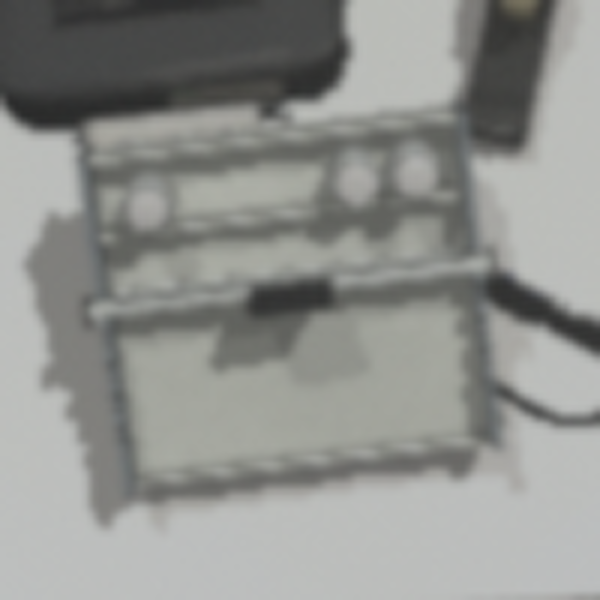

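The crop shows the rail across at (95,312) to (490,265), the tab at (290,297) and the vials at (150,205), (355,180) and (415,170). Next I'll fit the deck, then look with the wrist camera.

```bash
cat >> h.py <<'E'
def tool(yaw,tilt=np.radians(26),flip=False):
    # columns of deck frame, then tool: z=-deck z, y=+-deck x (axis 'x') 
    D=Ro.from_euler('ZY',[yaw,-tilt]).as_matrix()
    return D
def q_fx(D,s=1): return Ro.from_matrix(np.c_[s*D[:,1],s*D[:,0],-D[:,2]]).as_quat()   # fingers close along deck x
def q_fy(D,s=1): return Ro.from_matrix(np.c_[s*D[:,0],-s*D[:,1],-D[:,2]]).as_quat()  # along deck y
E
python3 - <<'E'
from h import *
z=np.load('top.npz');X=z['X'];im=z['im']
# deck patch crop(170..440,380..440)/6
P=X[135+58:135+74,190+24:190+75].reshape(-1,3);P=P[np.isfinite(P[:,0])]
for _ in range(4):
    c=np.median(P,0) if _==0 else P.mean(0); n=np.linalg.svd(P-c)[2][2]; n*=np.sign(n[2]); e=(P-c)@n; P=P[abs(e)<max(.002,2*np.median(abs(e)))]
print('n',n,'slope',np.degrees(np.arccos(n[2])),'yaw',np.degrees(np.arctan2(-n[1],-n[0])),'c',c,len(P))
print(optics.camera_model('wrist'))
yaw=np.arctan2(-n[1],-n[0]);D=tool(yaw)
for s in (1,-1):
  for p in ([.40,-.05,.38],[.45,-.05,.30],[.512,-.054,.16]):
    q=r.solve_ik(p,q_fx(D,s)); print('fx',s,p,None if q is None else np.round(q,2))
    q=r.solve_ik(p,q_fy(D,s)); print('fy',s,p,None if q is None else np.round(q,2))
# surroundings: high points near pot and rack
for b in [(.35,.65,-.6,-.25),(.35,.75,-.25,.15)]:
    m=(X[...,0]>b[0])&(X[...,0]<b[1])&(X[...,1]>b[2])&(X[...,1]<b[3])
    H={}
    for p in X[m]: k=(round(p[0]/.05)*5,round(p[1]/.05)*5); H[k]=max(H.get(k,-9),p[2])
    print({k:round(float(v),2) for k,v in sorted(H.items()) if v>.07})
E
```

```text
n [-0.44565536 -0.02913421  0.8947304 ] slope 26.526177959839558 yaw 3.7403239351150237 c [ 0.47873923 -0.05330466  0.05457876] 435
{'K': array([[320.84002004,   0.        , 256.34773983],
       [  0.        , 320.84002004, 191.54481814],
       [  0.        ,   0.        ,   1.        ]]), 'k1': -0.0015958670953252767, 'tool_from_camera': array([[-7.91861570e-05, -9.52449910e-01, -3.04695195e-01,
         7.67139246e-02],
       [ 9.99999553e-01, -3.62457353e-04,  8.73122898e-04,
         1.51826627e-03],
       [-9.42044840e-04, -3.04694990e-01,  9.52449513e-01,
        -1.17302152e-01],
       [ 0.00000000e+00,  0.00000000e+00,  0.00000000e+00,
         1.00000000e+00]])}
fx 1 [0.4, -0.05, 0.38] [-0.49 -0.21  1.87  0.26  1.11 -0.62]
fy 1 [0.4, -0.05, 0.38] [-0.49 -0.21  1.87  0.26  1.11  0.95]
fx 1 [0.45, -0.05, 0.3] [-0.41 -0.05  1.95  0.27  0.84 -0.62]
fy 1 [0.45, -0.05, 0.3] [-0.41 -0.05  1.95  0.27  0.84  0.95]
fx 1 [0.512, -0.054, 0.16] [-0.36  0.27  2.04  0.43  0.44 -0.78]
fy 1 [0.512, -0.054, 0.16] [-0.36  0.27  2.04  0.43  0.44  0.79]
fx -1 [0.4, -0.05, 0.38] [-0.49 -0.21
[... 378 characters left out ...]
07, (55, -45): 0.09, (55, -40): 0.09, (60, -45): 0.09, (60, -40): 0.09}
{(45, -15): 0.08, (45, 5): 0.09, (50, -15): 0.11, (50, -10): 0.16, (50, -5): 0.16, (50, 0): 0.13, (50, 5): 0.13, (55, -15): 0.16, (55, -10): 0.17, (55, -5): 0.13, (55, 0): 0.16, (55, 5): 0.16, (60, -15): 0.17, (60, -10): 0.17, (60, -5): 0.15, (60, 0): 0.16, (60, 5): 0.15, (65, -15): 0.11, (65, -10): 0.15, (65, -5): 0.16, (65, 0): 0.16, (65, 5): 0.16, (65, 10): 0.16, (70, -25): 0.54, (70, -20): 0.54, (70, -15): 0.55, (70, -10): 0.16, (70, -5): 0.18, (70, 0): 0.18, (70, 5): 0.18, (70, 10): 0.18, (75, -25): 0.54, (75, -20): 0.54, (75, -15): 0.54, (75, -10): 0.16, (75, -5): 0.19, (75, 0): 0.19, (75, 5): 0.19, (75, 10): 0.19}
```

```bash
python3 - <<'E'
from h import *
yaw=np.radians(3.7);D=tool(yaw)
o=np.array([.512,-.054,.157])-D@[.044,0,.076]; print('o',o)
p=o+D@[.03,0,.25]
r.reach(p,q_fx(D,1)); r.hold(.3)
print(r.read_state()['time_s'],r.read_state()['eef_pos'],p)
im,d,X=cloud('wrist'); np.savez('w1',im=im,X=X); save('w1',im)
E
```

```text
o [ 0.50578226 -0.05440208  0.06940332]
2.55 [ 0.42341806 -0.05942155  0.30721176] [ 0.42332552 -0.05973432  0.30725297]
```

View pics/w1.png

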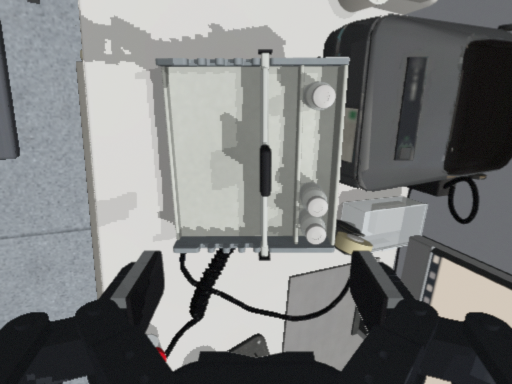

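The wrist view shows the whole rack: deck at cols 175–258, tab at (265,170), rail ears at (265,55) and (265,255), divider at col 297, side plates at rows 62 and 243.

```bash
python3 - <<'E'
from h import *
z=np.load('w1.npz');X=z['X'];im=z['im']
def plane(P):
    P=P.reshape(-1,3);P=P[np.isfinite(P[:,0])]; c=np.median(P,0)
    for _ in range(5):
        n=np.linalg.svd(P-c,full_matrices=False)[2][2]; n*=np.sign(n[2]); e=(P-c)@n; P=P[abs(e)<max(.0015,2*np.median(abs(e)))]; c=P.mean(0)
    return n,c
n,c=plane(X[85:220,182:250])
print('slope',np.degrees(np.arccos(n[2])),'yaw',np.degrees(np.arctan2(-n[1],-n[0])),c)
# provisional deck frame, slope from fit; heights h over plane
h=(X-c)@n
yaw=np.radians(3.7)
for it in range(3):
    y=np.array([-np.sin(yaw),np.cos(yaw),0]); y-=n*(y@n); y/=np.linalg.norm(y); x=np.cross(y,n)
    u=(X-c)@x; v=(X-c)@y
    m=(h>.028)&(h<.045); m[:, :255]=False; m[:,276:]=False; m[:62]=False;m[245:]=False; m[140:200]=False
    a=np.polyfit(v[m],u[m],1); yaw-=np.arctan(a[0])
print('rail yaw',np.degrees(yaw),'rail u',a[1],'n',m.sum(),'h',np.nanmedian(h[m]),'std',np.std(u[m]-np.polyval(a,v[m])))
# side plates: rows; points with h in 24..36
for nm,sl in (('L',np.s_[54:70,165:250]),('R',np.s_[234:252,185:250])):
    hh=h[sl];vv=v[sl];uu=u[sl];m=(hh>.024)&(hh<.037); b=np.polyfit(uu[m],vv[m],1)
    print(nm,'v range',np.percentile(vv[m],[3,50,97]).round(4),'slope deg',np.degrees(np.arctan(b[0])),'hmax',np.percentile(hh[m],[50,95]).round(4))
g=cv2.cvtColor(im,cv2.COLOR_RGB2GRAY); m=(g<45); m[:140]=0;m[200:]=0;m[:,:250]=0;m[:,280:]=0
print('tab u',np.percentile(u[m],[5,50,95]).round(4),'v',np.percentile(v[m],[2,50,98]).round(4),'h',np.percentile(h[m],[5,50,95]).round(4)); t=m&(h>.07)
print('top',np.nanmean(X[t],0),u[t].min(),u[t].max(),v[t].min(),v[t].max(), t.sum())
m=(h>.019)&(h<.028);m[:,:285]=0;m[:,310:]=0;m[:75]=0;m[230:]=0
print('divider top u',np.percentile(u[m],[3,50,97]).round(4))
for nm,(r0,r1,c0,c1) in dict(v1=(80,110,305,338),v2=(195,216,303,330),v3=(222,245,303,330)).items():
    m=np.zeros_like(h,bool);m[r0:r1,c0:c1]=1;m&=(h>.047); print(nm,np.nanmean(u[m]).round(4),np.nanmean(v[m]).round(4),np.nanmedian(h[m]).round(4))
# low edge of deck: min u of h~0..
for row in (100,150,200):
    k=np.abs(h[row,150:185])<.003; print('edge u',u[row,150:185][k].min().round(4))
print('ear ends v', [ (h[rw,265].round(3),v[rw,265].round(4)) for rw in (50,52,54,56,60,246,250,254,256,258)])
np.savez('deck',n=n,c=c,yaw=yaw)
E
```

```text
slope 26.08600295403174 yaw 4.0072591198253935 [ 0.49254941 -0.04756172  0.05943097]
rail yaw 3.776473210493038 rail u 0.056212047161987605 n 673 h 0.03755948160291411 std 0.002313006785398745
L v range [0.0951 0.0979 0.1007] slope deg 0.005455130525747099 hmax [0.0326 0.034 ]
R v range [-0.1098 -0.1054 -0.1044] slope deg -0.11885765158376566 hmax [0.0314 0.0337]
tab u [nan nan nan] v [nan nan nan] h [nan nan nan]
top [ 0.50889135 -0.04821723  0.15136594] 0.0519697466535559 0.05982460288564682 -0.02601540667579743 0.018380299286304295 299
divider top u [0.0922 0.0942 0.1043]
v1 0.111 0.0655 0.0536
v2 0.1113 -0.0452 0.0536
v3 0.1114 -0.0773 0.0536
edge u -0.0483
edge u -0.0479
edge u -0.0474
ear ends v [(np.float64(0.039), np.float64(0.107)), (np.float64(0.039), np.float64(0.1053)), (np.float64(0.036), np.float64(0.1038)), (np.float64(0.035), np.float64(0.1021)), (np.float64(0.035), np.float64(0.0986)), (np.float64(0.036), np.float64(-0.1007)), (np.float64(0.035), np.float64(-0.1067)), (np.float64(0.035), np.float64(-0.1118)), (np.float64(0.034), np.float64(-0.1149)), (np.float64(0.04), np.float64(-0.1143))]
```

```bash
cat >> h.py <<'E'
def deck():
    z=np.load('deck.npz'); n=z['n'];c=z['c'];yaw=float(z['yaw'])
    y=np.array([-np.sin(yaw),np.cos(yaw),0]); y-=n*(y@n); y/=np.linalg.norm(y); x=np.cross(y,n)
    D=np.c_[x,y,n]; return c+D@[.0118,-.0038,0],D
def show(t=''):
    s=r.read_state(); o,D=deck(); print(t,'t',round(s['time_s'],2),'deck tcp mm',((s['eef_pos']-o)@D*1e3).round(2),'F deck',(s['contact_force']@D).round(2),'M',(s['torque']@D).round(2),'w',round(s['grip_width']*1e3,2),'gf',round(s['grip_force'],1))
E
python3 - <<'E'
from h import *
o,D=deck(); print(o, 'y level', D[2,1])
P=lambda x,y,z:o+D@(np.array([x,y,z])/1e3)
q=q_fx(D,1)
command_gripper(.045)
r.reach(P(44,0,125),q); show()
print(r.move_straight(P(44,0,68),speed=.08,max_force=12)); show('down')
command_gripper(0,60); r.hold(.2); show('grip')
print(r.move_straight(P(44,0,90),speed=.06,max_force=25)); show('lift')
r.move_straight(P(8,0,90),speed=.08); r.hold(.2); show('over')
im,d,X=cloud('wrist'); np.savez('w2',im=im,X=X); save('w2',im)
E
```

```text
[ 0.50337764 -0.05065524  0.06461359] y level 0.0015907568127567565
 t 3.65 deck tcp mm [4.4160e+01 9.0000e-02 1.2518e+02] F deck [ 0.03  0.02 -0.89] M [-0.01  0.17  0.03] w 44.87 gf 0.0
False
down t 4.52 deck tcp mm [44.24 -0.07 68.31] F deck [0.04 0.21 0.97] M [-0.02  0.2  -0.01] w 45.24 gf 0.0
grip t 5.12 deck tcp mm [4.375e+01 6.000e-02 6.824e+01] F deck [-2.95 -0.91  7.13] M [-0.15  0.79  0.09] w 9.15 gf 62.3
False
lift t 5.64 deck tcp mm [44.29 -0.1  90.39] F deck [-0.24  0.06 -1.93] M [-0.06  0.32  0.03] w 9.56 gf 61.0
over t 6.44 deck tcp mm [ 8.56 -0.11 90.01] F deck [-0.74  0.17 -1.39] M [-0.04  0.37  0.01] w 8.89 gf 61.1
```

View pics/w2.png

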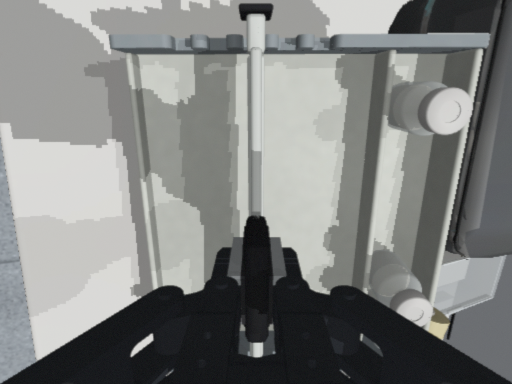

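The rail is held clear of the notches, over the third pair. The left ear is at cols 248–265 and the target notch between the teeth at cols 235 and 271, so it is slightly uphill; I'll measure it.

```bash
python3 - <<'E'
from h import *
z=np.load('w2.npz');X=z['X'];im=z['im'];o,D=deck();L=(X-o)@D*1e3
np.set_printoptions(linewidth=220,suppress=True)
# side plate top edge profile: for each column, max height among rows 36..52
for c in range(120,345,3):
    s=L[34:54,c]; k=(abs(s[:,1]-102)<5)
    if k.any():
        j=np.nanargmax(np.where(k,s[:,2],np.nan)); print(f'{c}:{s[j,0]:.1f}/{s[j,2]:.0f}',end=' ')
print()
m=(L[...,2]>45)&(L[...,2]<65)&(L[...,1]>30)&(L[...,1]<98); m[:,:230]=0;m[:,285:]=0
for a,b in((30,50),(50,70),(70,98)):
    k=m&(L[...,1]>a)&(L[...,1]<b); print(a,np.percentile(L[k],[5,50,95],axis=0).round(2).tolist())
e=(L[...,1]>98)&(L[...,1]<106)&(L[...,2]>48)&(L[...,2]<66);e[:,:235]=0;e[:,280:]=0; print('ear',np.percentile(L[e],[3,50,97],axis=0).round(2).tolist())
E
```

```text
120:-56.8/35 123:-55.6/34 126:-54.0/34 129:-51.9/35 132:-50.5/35 135:-49.7/34 138:-47.6/35 141:-46.7/34 144:-44.8/34 147:-43.8/34 150:-42.3/34 153:-40.4/34 156:-39.1/33 159:-37.8/34 162:-36.4/34 165:-35.0/34 168:-33.9/32 171:-32.5/31 174:-32.5/26 177:-31.4/23 180:-29.8/23 183:-28.3/23 186:-27.0/22 189:-25.2/23 192:-21.3/34 195:-19.8/34 198:-18.5/34 201:-17.0/35 204:-15.8/33 207:-14.8/30 210:-14.3/22 213:-12.7/22 216:-11.1/22 219:-9.6/22 222:-8.0/22 225:-6.5/22 228:-4.0/33 231:-2.3/34 234:-0.8/34 237:0.6/34 240:2.1/33 243:3.2/27 246:4.7/22 249:7.0/58 252:8.2/58 255:9.5/58 258:10.8/58 261:12.0/57 264:13.3/57 267:15.3/35 270:16.8/34 273:18.3/34 276:19.8/33 279:22.0/22 282:23.6/22 285:25.1/22 288:26.7/23 291:28.4/23 294:29.9/22 297:30.5/30 300:31.7/33 303:33.0/34 306:34.4/34 309:35.8/34 312:37.6/33 315:41.0/22 318:42.5/22 321:44.3/22 324:45.7/22 327:47.4/22 330:48.5/24 333:48.6/31 336:49.6/33 339:50.8/33 342:52.3/34 
30 [[7.54, 31.08, 58.11], [9.92, 40.22, 59.44], [12.29, 49.06, 60.57]]
50 [[7.65, 51.02, 58.12], [9.92, 60.26, 59.41], [12.2, 69.04, 60.6]]
70 [[7.32, 71.78, 55.88], [9.93, 85.76, 59.28], [12.14, 97.15, 60.5]]
ear [[6.1, 98.27, 54.89], [9.73, 102.02, 56.5], [13.34, 105.65, 57.74]]
```

```bash
python3 - <<'E'
from h import *
o,D=deck();P=lambda x,y,z:o+D@(np.array([x,y,z])/1e3)
r.move_straight(P(6.1,0,88),speed=.04); r.hold(.2); show('adj')
print(r.move_straight(P(6.1,0,66),speed=.03,max_force=10)); show('down'); r.hold(.2); show()
im,d,X=cloud('wrist'); np.savez('w3',im=im,X=X); save('w3',im)
L=(X-o)@D*1e3
m=(L[...,2]>25)&(L[...,2]<65)&(L[...,1]>30)&(L[...,1]<98); m[:,:230]=0;m[:,285:]=0
for a,b in((30,50),(50,70),(70,95)):
    k=m&(L[...,1]>a)&(L[...,1]<b); print(a,np.percentile(L[k],[5,50,95],axis=0).round(2).tolist())
e=(L[...,1]>98)&(L[...,1]<106)&(abs(L[...,0]-8)<4); print('ear',np.nanpercentile(L[e],[3,50,97],axis=0).round(2).tolist())
E
```

```text
adj t 6.94 deck tcp mm [ 6.13 -0.   88.01] F deck [-0.04 -0.52 -0.87] M [-0.03  0.36  0.  ] w 9.33 gf 61.1
True
down t 7.58 deck tcp mm [ 6.27 -0.1  68.28] F deck [-0.59  0.11  8.93] M [0.   0.3  0.09] w 9.2 gf 62.7
 t 7.78 deck tcp mm [ 6.29 -0.09 68.29] F deck [-0.57  0.65  8.56] M [-0.02  0.28  0.05] w 9.12 gf 62.6
30 [[5.27, 31.2, 36.41], [7.64, 40.33, 37.75], [10.0, 49.06, 38.74]]
50 [[5.37, 51.1, 36.49], [7.64, 60.23, 37.79], [9.92, 69.07, 38.81]]
70 [[5.04, 71.6, 35.96], [7.64, 83.34, 37.75], [9.82, 94.21, 38.81]]
ear [[4.26, 98.31, 21.06], [7.65, 102.01, 34.81], [11.84, 105.77, 36.22]]
```

It's seated at the original depth (TCP z 68.28, against 68.24 at the first grip). I'll release and verify both ears from above.

```bash
python3 - <<'E'
from h import *
o,D=deck();P=lambda x,y,z:o+D@(np.array([x,y,z])/1e3)
r.move_straight(P(6.3,0,68.3),speed=.03); show()
command_gripper(.045); r.hold(.1)
r.move_straight(P(7,0,130),speed=.12); r.reach(P(25,0,250),q_fx(D,1)); r.hold(.2); show()
im,d,X=cloud('wrist'); np.savez('w4',im=im,X=X); save('w4',im)
L=(X-o)@D*1e3
for a,b in((-95,-60),(-60,-30),(30,60),(60,95)):
    k=(L[...,2]>30)&(L[...,2]<50)&(L[...,1]>a)&(L[...,1]<b)&(abs(L[...,0]-8)<12); print(a,np.percentile(L[k],[5,50,95],axis=0).round(2).tolist())
for a,b in ((-106,-100),(100,106)):
    e=(L[...,1]>a)&(L[...,1]<b)&(abs(L[...,0]-8)<3); print('ear',np.nanpercentile(L[e],[20,50,90],axis=0).round(2).tolist())
k=(L[...,2]>70)&(L[...,2]<85)&(abs(L[...,1])<30)&(abs(L[...,0]-8)<20);print('tab',np.percentile(L[k],[5,50,95],axis=0).round(2).tolist())
# pot: look at tall stuff round it from stored top
T=np.load('top.npz')['X']; m=(abs(T[...,0]-.52)<.09)&(abs(T[...,1]+.42)<.09)&(T[...,2]>.012)
for p in T[m][::6]: print(p.round(3).tolist(),end=' ')
E
```

```text
t 8.08 deck tcp mm [ 6.40e+00 -6.00e-02  6.83e+01] F deck [-1.13  0.59  6.01] M [-0.06  0.36  0.02] w 9.22 gf 62.1
 t 10.04 deck tcp mm [ 24.04   0.3  248.53] F deck [0.16 0.02 0.66] M [0.03 0.21 0.03] w 45.09 gf 0.0
-95 [[5.79, -93.02, 36.46], [7.97, -75.72, 37.72], [10.17, -61.43, 38.95]]
-60 [[5.94, -58.58, 36.53], [8.27, -48.17, 37.77], [10.47, -36.92, 39.02]]
30 [[5.74, 31.39, 33.38], [8.55, 46.3, 37.61], [10.55, 58.94, 38.91]]
60 [[6.11, 61.85, 36.47], [8.22, 77.9, 37.82], [10.3, 93.45, 39.11]]
ear [[6.79, -104.36, 34.02], [8.42, -102.2, 34.51], [10.72, -100.76, 35.65]]
ear [[6.51, 101.63, 34.32], [8.03, 103.03, 35.27], [10.44, 105.26, 36.53]]
tab [[3.77, -20.06, 73.51], [8.21, 1.33, 75.5], [12.56, 20.25, 76.88]]
[0.608, -0.499, 0.061] [0.604, -0.506, 0.059] [0.608, -0.498, 0.035] [0.594, -0.434, 0.084] [0.606, -0.499, 0.031] [0.59, -0.423, 0.087] [0.59, -0.444, 0.083] [0.6, -0.5, 0.037] [0.608, -0.406, 0.017] [0.591, -0.422, 0.073] [0.593, -0.445, 0.063] [0.6, -0.499, 0.027] [0.604, -0.417, 0.015] [0.593, -0.43, 0.05] [0.586, -0.445, 0.074] [0.599, -0.49, 0.018] [0.602, -0.385
[... 1830 characters left out ...]
, -0.397, 0.066] [0.499, -0.418, 0.064] [0.498, -0.438, 0.065] [0.498, -0.399, 0.058] [0.495, -0.417, 0.067] [0.494, -0.438, 0.066] [0.493, -0.396, 0.067] [0.493, -0.418, 0.059] [0.492, -0.439, 0.058] [0.49, -0.397, 0.061] [0.487, -0.415, 0.071] [0.487, -0.437, 0.064] [0.486, -0.396, 0.066] [0.485, -0.416, 0.067] [0.485, -0.438, 0.06] [0.482, -0.399, 0.067] [0.482, -0.42, 0.062] [0.479, -0.439, 0.069] [0.478, -0.405, 0.066] [0.478, -0.427, 0.062] [0.483, -0.403, 0.028] [0.475, -0.416, 0.064] [0.474, -0.436, 0.062] [0.473, -0.413, 0.058] [0.477, -0.41, 0.021] [0.474, -0.429, 0.032] [0.439, -0.504, 0.046] [0.439, -0.482, 0.012] [0.431, -0.497, 0.032] [0.431, -0.34, 0.046] [0.43, -0.387, 0.012]
```

View pics/w4.png

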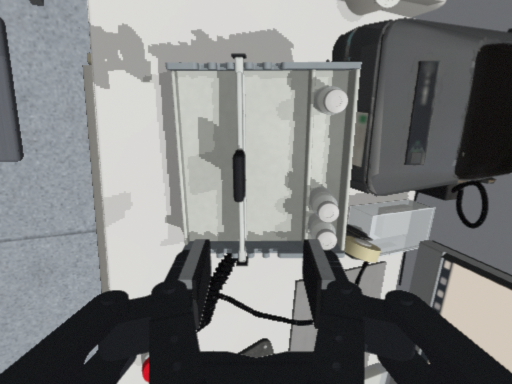

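The rail is level in the third notch pair: its top edge is at z 37.7 on both sides and the tab at x 8.2. Now the pot.

```bash
python3 - <<'E'
from h import *
o,D=deck();yaw=np.radians(3.78);V=tool(yaw,0);q=q_fy(V,1)
command_gripper(.085)
p=np.array([.4975,-.4215,.23])
r.reach(p,q); r.hold(.2); show()
im,d,X=cloud('wrist'); np.savez('w5',im=im,X=X); save('w5',im)
hsv=cv2.cvtColor(im,cv2.COLOR_RGB2HSV)
m=(((hsv[...,0]<8)|(hsv[...,0]>172))&(hsv[...,1]>130)&(hsv[...,2]>70))
k,l,s,c=cv2.connectedComponentsWithStats(m.astype(np.uint8)); i=1+s[1:,4].argmax()
print(s[i],c[i]); Q=X[(l==i)]; Q=Q[np.isfinite(Q[:,0])]; zt=np.percentile(Q[:,2],80); t=Q[Q[:,2]>zt-.004]
print('zt',zt); (a,b),rad=cv2.minEnclosingCircle((t[:,:2]*1000).astype(np.float32)); print(a,b,rad, t.mean(0))
print(np.nanmedian(X[(X[...,2]<.02)&(abs(X[...,0]-.48)<.06)],0))
E
```

```text
t 12.18 deck tcp mm [  46.26 -368.68  163.19] F deck [ 0.91 -0.79  0.33] M [ 0.07  0.03 -0.02] w 85.07 gf 0.0
[ 225  144   62   62 2987] [255.24840978 174.58386341]
zt 0.06235720833572031
501.098876953125 -418.7317810058594 28.91267204284668 [ 0.50213872 -0.41857293  0.0617654 ]
[ 4.78187264e-01 -4.17254635e-01 -2.52291735e-04]
```

View pics/w5.png

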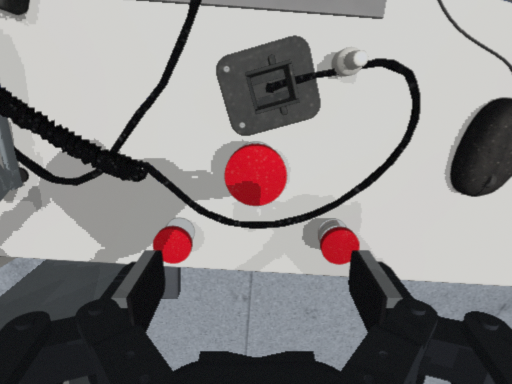

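The big pot's lid is at (255,175): centre (0.501,-0.419), radius 28.9 mm, height 62 mm, all matching the given sizes. The small pots are well clear.

```bash
python3 - <<'E'
from h import *
o,D=deck();V=tool(np.radians(3.78),0);q=q_fy(V,1)
p=np.array([.5012,-.4187,.055])
r.move_straight(p+[0,0,.05],q,speed=.12)
print(r.move_straight(p,speed=.06,max_force=12)); show('down')
print(r.read_state()['eef_pos'])
command_gripper(0,40); r.hold(.2); show('grip')
r.move_straight(p+[0,0,.15],speed=.12); r.hold(.2); show('lift')
P=lambda x,y,z:o+D@(np.array([x,y,z])/1e3)
qd=q_fy(D,1)
r.reach(P(46,0,200),qd); r.hold(.2); show('over')
im,d,X=cloud('side'); np.savez('s2',im=im,X=X)
hsv=cv2.cvtColor(im,cv2.COLOR_RGB2HSV)
cv2.imwrite('pics/s2.png',cv2.resize(im[60:250,140:340,::-1],None,fx=3,fy=3))
E
```

```text
False
down t 14.41 deck tcp mm [ -27.57 -367.37    3.93] F deck [ 0.2 -0.  -0.3] M [-0.03  0.   -0.01] w 84.7 gf 0.0
[ 0.50142574 -0.41896159  0.05543617]
grip t 14.99 deck tcp mm [ -27.34 -367.51    4.23] F deck [1.99 0.59 4.42] M [ 0.11  0.07 -0.01] w 56.29 gf 42.8
lift t 16.59 deck tcp mm [  37.6  -366.72  137.83] F deck [-0.81  0.62 -0.44] M [ 0.04 -0.03  0.  ] w 56.41 gf 42.5
over t 18.18 deck tcp mm [ 46.27  -0.72 199.66] F deck [ 1.08  0.37 -0.62] M [ 0.05  0.18 -0.01] w 56.33 gf 42.5
```

View pics/s2.png

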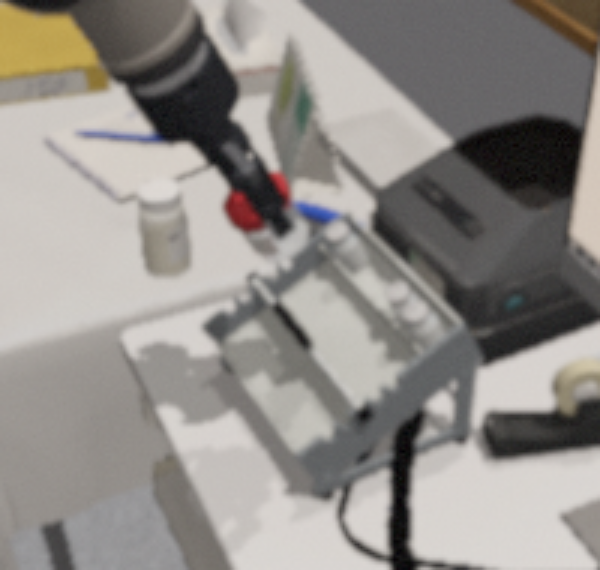

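The pot is held above the rack with its axis close to square to the deck. I'll check its lid plane with the wrist camera before lowering.

```bash
python3 - <<'E'
from h import *
o,D=deck()
im,d,X=cloud('wrist'); L=(X-o)@D*1e3; save('w6',im)
hsv=cv2.cvtColor(im,cv2.COLOR_RGB2HSV)
m=(((hsv[...,0]<8)|(hsv[...,0]>172))&(hsv[...,1]>130)&(hsv[...,2]>50))&np.isfinite(L[...,0])&(abs(L[...,0]-46)<60)&(L[...,2]>100)
Q=L[m]; print(len(Q),np.percentile(Q,[2,50,98],axis=0).round(1).tolist())
zt=np.percentile(Q[:,2],90); 
T=Q[Q[:,2]>zt-4]
A=np.c_[T[:,:2]-[46,0],np.ones(len(T))]
for _ in range(4):
    w=np.linalg.lstsq(A,T[:,2],rcond=None)[0]; e=T[:,2]-A@w; k=abs(e)<1.2; A=A[k];T=T[k]
print('top plane',w,len(T),'tilt deg',np.degrees(np.arctan(w[:2])),'ext',np.percentile(T,[1,99],axis=0).round(1).tolist()); print('circle',cv2.minEnclosingCircle(T[:,:2].astype(np.float32)))
E
```

```text
14881 [[20.5, -25.2, 195.0], [50.1, 0.5, 205.1], [73.7, 26.2, 206.3]]
top plane [-2.46587136e-03 -9.90751084e-03  2.05146133e+02] 13128 tilt deg [-0.14128374 -0.56763998] ext [[19.0, -26.3, 204.0], [72.9, 27.1, 206.2]]
circle ((45.45930862426758, 0.29710808396339417), 29.48394012451172)
```

View pics/w6.png

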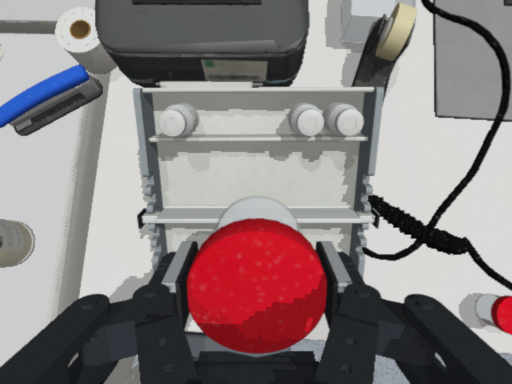

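The lid is square to the deck (under 0.6°), centred at x 45.5, y 0.3. Contact is expected at TCP z≈56.6.

```bash
python3 - <<'E'
from h import *
o,D=deck();P=lambda x,y,z:o+D@(np.array([x,y,z])/1e3)
r.move_straight(P(46.3,0,72),speed=.1); show('near')
print(r.move_straight(P(46.3,0,52),speed=.02,max_force=4)); show('contact')
r.hold(.2); show()
E
```

```text
near t 19.72 deck tcp mm [46.63 -0.09 72.43] F deck [ 0.06 -0.19 -0.38] M [-0.01  0.24  0.07] w 56.31 gf 42.5
True
contact t 20.46 deck tcp mm [ 4.625e+01 -1.000e-02  5.673e+01] F deck [-0.22  0.14  6.49] M [ 0.08  0.28 -0.03] w 56.47 gf 43.0
 t 20.66 deck tcp mm [4.624e+01 1.000e-02 5.674e+01] F deck [ 0.1  -0.25  6.15] M [ 0.08  0.22 -0.01] w 56.46 gf 43.0
```

```bash
python3 - <<'E'
from h import *
o,D=deck();P=lambda x,y,z:o+D@(np.array([x,y,z])/1e3)
command_gripper(.06); command_gripper(.085); r.hold(.1); show('open')
r.move_straight(P(46.3,0,130),speed=.1); r.reach(P(30,0,260),q_fy(D,1)); r.hold(.3); show()
im,d,X=cloud('wrist'); L=(X-o)@D*1e3; save('w7',im)
hsv=cv2.cvtColor(im,cv2.COLOR_RGB2HSV)
m=(((hsv[...,0]<8)|(hsv[...,0]>172))&(hsv[...,1]>130)&(hsv[...,2]>50))&(abs(L[...,0]-46)<60)&(abs(L[...,1])<60)&(L[...,2]>40)
T=L[m];T=T[T[:,2]>np.percentile(T[:,2],90)-4]
A=np.c_[T[:,:2]-[46,0],np.ones(len(T))];w=np.linalg.lstsq(A,T[:,2],rcond=None)[0]
print('lid',w,cv2.minEnclosingCircle(T[:,:2].astype(np.float32)))
for a,b in((-95,-60),(-60,-40),(40,60),(60,95)):
    k=(L[...,2]>33)&(L[...,2]<50)&(L[...,1]>a)&(L[...,1]<b)&(abs(L[...,0]-8)<10); print(a,np.median(L[k],axis=0).round(2))
E
```

```text
open t 21.35 deck tcp mm [45.59  0.2  56.48] F deck [ 0.4  -0.42 -0.05] M [-0.01  0.22 -0.01] w 84.7 gf 0.0
 t 23.12 deck tcp mm [2.9590e+01 1.3000e-01 2.5884e+02] F deck [-0.05 -0.34 -0.66] M [0.05 0.19 0.06] w 85.07 gf 0.0
lid [ 1.47578774e-02 -2.59192881e-04  6.24854193e+01] ((41.29806900024414, 2.631624698638916), 29.485078811645508)
-95 [  8.56 -77.18  37.54]
-60 [  8.54 -50.14  37.58]
40 [ 8.57 49.72 37.44]
60 [ 8.49 76.82 37.63]
```

View pics/w7.png

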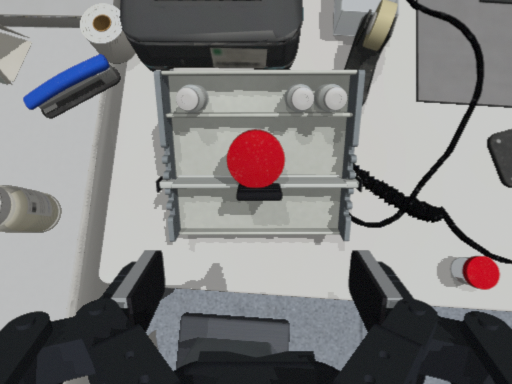

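The pot stands flat (lid at (256,158), z 62.5 mm) against the seated, level rail, and the bottle is untouched.

```bash
python3 -c "
from h import *
print(r.finish_job())"
```

```text
the job is handed in; nothing more can be done
None
```

The stop rail is down in the third pair of notches, level across, and the red-lidded pot is standing flat on the deck between the rail and the divider. The white-capped bottle was not touched, and I handed the job in at about 23 s.

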